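Take the filter plate out of the photometer and present it to the scanner

TASK

On the benchtop filter photometer, lift the hinged cover until it stands open by itself and leave it open, then turn the catch beneath it a quarter turn clockwise so that its tongue frees the filter plate. Draw the plate straight up out of its slot and finish while still holding it in the gripper: upright and still over the middle of the desk scanner's round window, its lower edge about 6 cm above the glass and touching nothing else. Leave the other things on the bench where they are.

Things in the scene. Friction and masses are not known exactly. Their poses are not given: they have to be found in the camera images.
- photometer: White benchtop instrument fixed to the table, 270 (x) x 230 (y) x 85 mm high, flat deck on top. Origin at the centre of its underside; z up, -x is its black front. The cover, an open-bottomed grey hood of 118 (x) x 176 (y) x 46 mm, stands on the deck and hides catch and plate. In this frame the slot's centre is at (-2, -25) mm, the catch's pivot at (-2, 39) mm.
- cover (a joint): Angle of the cover, 0 shut on the deck, growing as its front edge is lifted, up to 1.75 rad. A stiff hinge: it stays where it is left; about 3 N at the bar moves it. At about 1.4 rad or more the parts below are free for a gripper from above.
- cover_hinge (a point): Middle of the cover's hinge line, at deck height (85 mm above the table), at (62, 0) mm in the photometer's frame. The line runs along the photometer's y.
- cover_bar (a point): Middle of the cover's round steel handle bar, 10 mm thick, 90 mm long along the photometer's y. Cover shut: 144 mm in front of (-x) and 72 mm above the hinge line, 26 mm above and in front of the hood's front top edge. It circles the hinge line; pinched from above, it rolls between the fingers all the way. This point's axes turn with the cover.
- catch (a joint): Angle of the swivel catch, 0 with its tongue over the filter plate's shoulder, growing clockwise seen from above to a stop at 1.7 rad. The plate is free from about 0.8 rad; a quarter turn is 1.57. Light friction (0.04 N m), stays where it is left.
- catch_grip (a point): On the catch's vertical pivot, 30 mm above the deck, in its black bar grip: 12 mm thick (this point's x), 34 mm long (its y), from 13 to 40 mm above the deck. The steel tongue below, 12 mm wide, 8 to 13 mm above the deck, points along -y to 44 mm from the pivot. The axes turn with the catch; at 0 they are the photometer's.
- plate_center (a point): Centre of the filter plate, half-way up: 10 mm thick (its x), 56 wide (its y), 78 high, about 100 g. Metal frame with a glass window, 46 mm high, and on top a grip tab 32 mm high, 28 wide, 10 thick. It stands upright in a slot 40 mm deep with 1 mm play: the tab is 6 to 38 mm above the deck, this point 1 mm below the deck.
- plate_foot (a point): Middle of the plate's lower edge, 39 mm below its centre.
- scan_window (a point): Centre of the round dark glass window, 54 mm in diameter, on top of the grey desk scanner, a fixed block of 100 x 100 mm; the window is 51 mm above the table. It stands on the left or the right of the photometer.
- vial_rack: Bystander: blue block of vials with green caps, 100 x 100 x 47 mm, on the other side of the photometer from the scanner. Origin at its underside.
- solvent_bottle: Bystander: glass bottle, 86 mm wide, 180 mm tall. Origin at its underside.
- reagent_jar: Bystander: amber jar, 60 mm wide, 75 mm tall. Origin at its underside.
- beaker: Bystander: glass beaker, 70 mm wide, 90 mm tall. Origin at its underside.
- screwdriver: Bystander: screwdriver lying on the table.
- tip_box: Bystander: white box, 120 x 85 x 60 mm. Origin at its underside.
- waste_cup: Bystander: white cup, 72 mm wide, 80 mm tall. Origin at its underside.

How it is judged:
By the outcome, as a careful person would: the job done as asked, in the order asked, and still so for the second after the job is handed in, while the arm keeps its last pose, push and grip.
It also fails if it takes over 67 s, if anything falls off the work surface, if the arm or the gripper's body presses on something with over 40 N, if the wrist force passes 120 N, or if a joint passes its speed limit or range.

ROBOT

A 7-joint arm with a two-finger parallel gripper is mounted at the origin on the work surface. World frame = base frame: x ahead of the robot, y to its left, z up, the work surface at z = 0. Lengths are in m, angles in rad, forces in N, time in s.
With the tool pointing down it reaches from about 0.425 to 0.875 m from the base axis. Payload 4.7 kg.
Tool frame: the origin (TCP) lies at the very end of the fingers, on their centre line; the grasp point (between the pads) lies 19 mm behind it; z points along the fingers, y is the line along which they close (so a half turn about z gives the same grasp; the last joint's range is limited). The gripper opens to 87 mm and grips with 3 to 60 N. Pads are 19 mm wide; open, the fingers measure 117 mm over their backs; the gripper's body (75 mm by 190 mm) begins 51 mm behind the grasp point.
Start: joints at [1.172, 0.321, -0.07, 1.45, 0.023, 1.371, -0.057], TCP at [0.261, -0.595, 0.223] pointing down, gripper open.
Joint ranges: [-2.86, 2.86], [-0.3, 2.09], [-1.38, 1.24], [0.06, 2.45], [-1.56, 4.7], [0.09, 2.05], [-2.69, 2.69]. Speed limits (rad/s): [2.57, 2.57, 3.14, 3.14, 3.14, 3.14, 3.14].

INTERFACE

Orientations are given as a rotation vector (axis times angle).
In Python, from bench import get_state, get_image, get_calibration, close_job gives the robot as it stands.
- The arm moves only by the shell command python3 -m crank 'ROWS' [FORCE]. ROWS is JSON, a list of rows, each a list of 5 numbers: the opening, from 0 (shut) to 1 (fully open), then the shift along the world's x, y, z in units of 0.2 m (1.0 is 0.2 m), then the turn about the world's z in units of 2 pi rad (1.0 is 2 pi rad). A call has 1 to 5 rows; each row is the pose to reach, as a shift and turn from the pose commanded when the call began, turning the shorter way round; what a row does not reach only later rows make up. A row lasts 1/8 s, in which the tool goes at most 62.5 mm and 10.7 degrees, less where a joint would pass 70% of its speed; a pose out of reach is approached as far as the arm can. A call with a number of a shift or a turn outside -1 to 1 is refused whole. A call with a gripper value outside its range is refused whole. The fingers move at their own pace and stop on an object; FORCE is the grip in N (left out, the last holds). Time passes only in rows, so rows that repeat a pose let the fingers close. It gives the time, the measured TCP pose, the force, the opening and the grip force at its end, in the units of the state.
- get_state(): the state, without advancing time (a new reading comes with each control period).
- get_image(name): name is "scene" or "side" or "wrist"; returns the picture (480x640x3 uint8, red, green, blue); there is no depth.
- get_calibration(name): a dict with "fovy" (degrees; the focal length in pixels is half the picture's height over the tangent of half this angle, whatever the lens; pixels are square), "cx", "cy" (the principal point, pixels), "R" (3x3) and "t" (3): a world point X has camera coordinates R X + t. Camera axes: x right, y down, z forward; pixel columns grow to the right and rows downward; lengths in m; the calibration is good to about 2 mm. A picture is of the moment at which its call begins: read the wrist's pose just before it. get_calibration takes no time and is no camera call; for the wrist camera it gives the pose at the moment of the call.
- close_job(): hands the job in; it is judged then, once.
The state is a dict: "time": time; "joint_positions": joint angles; "qd": joint speeds; "joint_torque": joint torques, N m; "position": TCP position; "tool_rot": TCP orientation; "ft_force": force on the tool from outside, world axes, zero at the start; "torque": the same for the moment, N m; "grip_width": opening from 0.0 (shut) to 1.0 (fully open); "grip_force": force on a finger pad.
Only numpy, scipy, OpenCV 4.12 (cv2) and the standard library are available. Lean on these libraries where they do the work, as an engineer would, in place of code of your own. Each camera call takes 0.05 s, during which the arm holds its last target. There are 200 camera calls.

## Working session

There is one attempt and no reset: what is moved stays moved. The work goes in short steps, Python scripts to look and compute and a shell command to move; the robot and the scene stay as the last step left them, time stands still between calls to the robot, and variables do not carry over. Pictures are saved under pics/ and viewed, at most 13 in all, crops included, and the job is handed in when it is done.

```bash
mkdir -p pics
python3 - <<'E'
from bench import *
import cv2,numpy as np
for n in ["scene","side"]:
    c=get_calibration(n);print(n,{k:np.round(v,4).tolist() for k,v in c.items()})
    cv2.imwrite(f"pics/{n}0.png",get_image(n)[:,:,::-1])
s=get_state();print(s)
E
```

```text
scene {'fovy': 51.8893, 'cx': 321.1236, 'cy': 238.453, 'R': [[-0.8656, 0.5007, -0.0058], [0.4277, 0.7334, -0.5284], [-0.2603, -0.4599, -0.849]], 't': [0.4373, -0.1845, 1.6638]}
side {'fovy': 44.1212, 'cx': 322.2816, 'cy': 241.4771, 'R': [[0.5828, 0.8124, 0.0197], [0.4845, -0.3278, -0.811], [-0.6524, 0.4822, -0.5847]], 't': [-0.3345, -0.1544, 1.783]}
{'time': 0.1, 'joint_positions': array([ 1.17209793,  0.32174944, -0.07009292,  1.45155062,  0.02261673,
        1.3707879 , -0.05690724]), 'qd': array([-0.00107106, -0.00166427,  0.00197885, -0.00204521, -0.00049804,
        0.00016616, -0.00028284]), 'joint_torque': array([ 1.56343858e-04, -4.92572236e+01, -4.05021999e-01, -3.13400209e+01,
       -6.38710661e-02,  3.95186269e-02,  6.25147482e-05]), 'position': array([ 0.26052135, -0.5949715 ,  0.22157177]), 'tool_rot': array([-3.07329061e+00, -6.43539257e-01,  7.11985866e-04]), 'ft_force': array([-0.3505902 ,  0.59381338,  0.10326299]), 'torque': array([0.02383035, 0.00955545, 0.00241414]), 'grip_force': 0.0, 'grip_width': 0.997366650905725}
```

View pics/scene0.png

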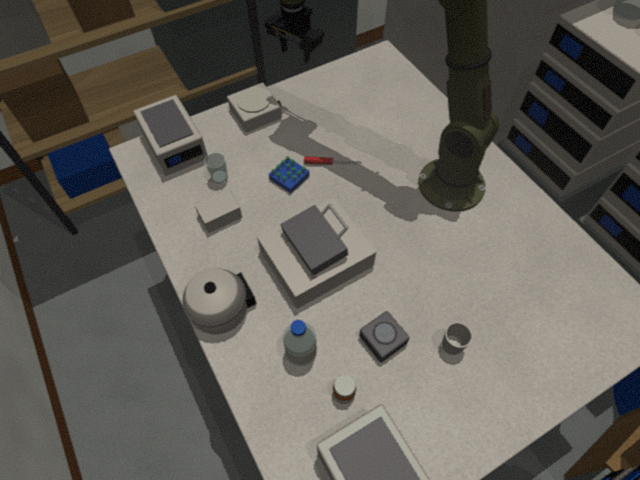

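View pics/side0.png

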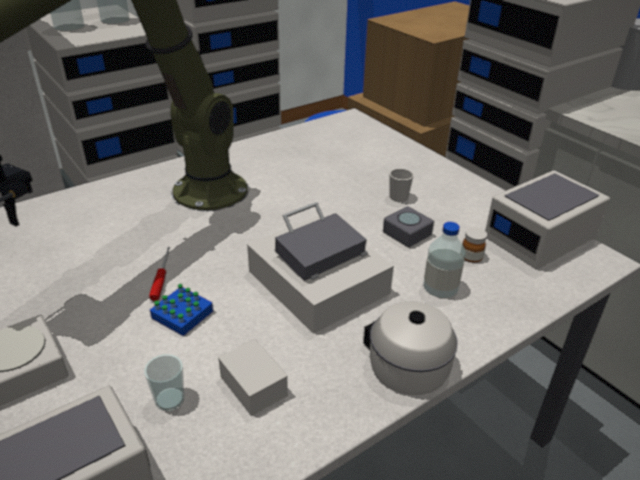

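The scene view shows the photometer at about (315,255), with the hood at (313,240) and the bar at (335,220). The scanner window is at (385,333) and the rack at (289,174). I'll enlarge both views to read the corners.

Run:
```python
import cv2,numpy as np
a=cv2.imread("pics/scene0.png")[195:365,250:420]
b=cv2.imread("pics/side0.png")[190:340,240:440]
a=cv2.resize(a,None,fx=3.5,fy=3.5,interpolation=cv2.INTER_CUBIC)
b=cv2.resize(b,None,fx=4,fy=4,interpolation=cv2.INTER_CUBIC)
cv2.imwrite("pics/a.png",a);cv2.imwrite("pics/b.png",b)
```

```text
(no output)
```

View pics/a.png

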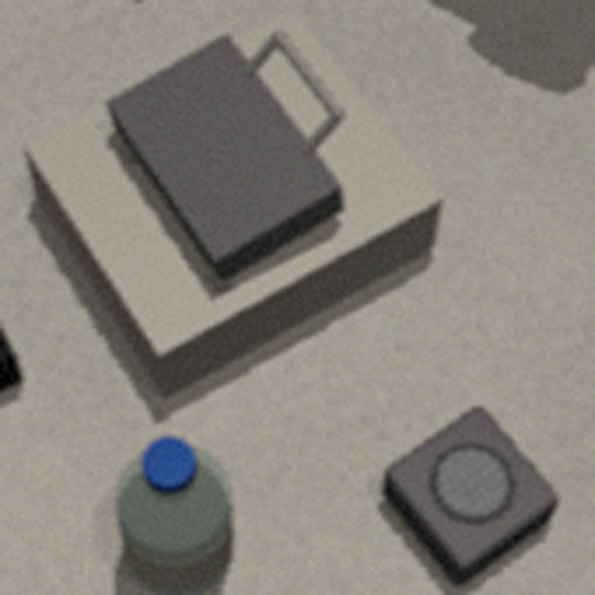

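View pics/b.png

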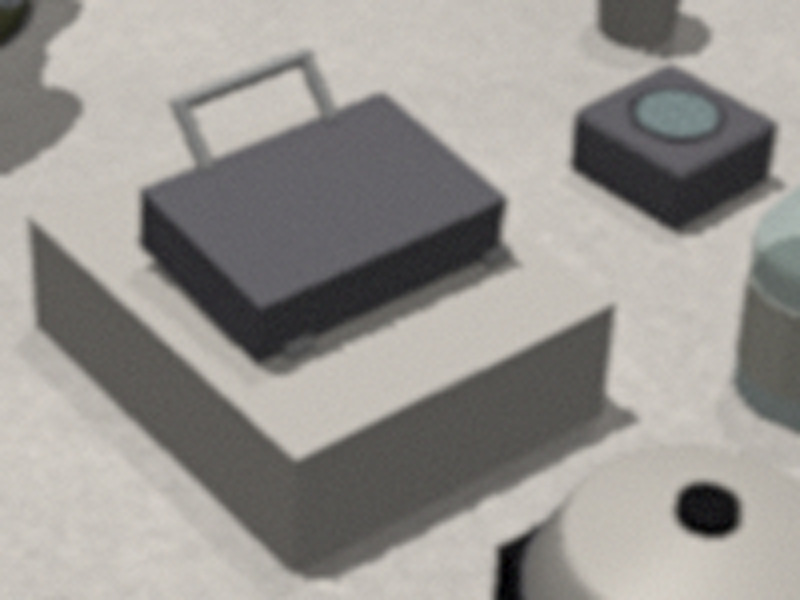

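Both crops show the deck, hood-top and bar-end corners clearly. The window centre is at (472,483) in the scene crop and (678,114) in the side crop. Next I'll fit the photometer pose and triangulate the window.

```bash
cat > h.py <<'E'
import numpy as np
from bench import *
def proj(c,X):
    p=np.atleast_2d(X)@np.array(c["R"]).T+np.array(c["t"]); f=240/np.tan(np.radians(c["fovy"])/2)
    return p[:,:2]/p[:,2:]*f+[c["cx"],c["cy"]]
def pose(p,L):
    c,s=np.cos(p[2]),np.sin(p[2]); L=np.atleast_2d(L)/1000
    return np.c_[p[0]+c*L[:,0]-s*L[:,1],p[1]+s*L[:,0]+c*L[:,1],L[:,2]]
E
python3 - <<'E'
from h import *
from scipy.optimize import least_squares
D=lambda sx,sy:(135*sx,115*sy,85)
H=lambda sx,sy:(62 if sx>0 else -56,88*sy,131)
B=lambda sy:(-82,42*sy,157)
sc=[(D(1,-1),28,150),(D(1,1),160,355),(D(-1,1),440,203),(H(1,-1),108,103),(H(-1,-1),228,38),(H(-1,1),342,190),(H(1,1),218,264),(B(-1),278,36),(B(1),341,115)]
sd=[(D(-1,-1),30,218),(D(1,-1),297,461),(D(1,1),613,306),(H(-1,-1),143,193),(H(-1,1),383,94),(H(1,1),504,201),(H(1,-1),262,306),(B(-1),178,102),(B(1),308,54)]
C={n:get_calibration(n) for n in("scene","side")}
un=lambda q,o,s:np.array(o)+(np.array(q,float)+.5)/s-.5
sets=[("scene",sc,(250,195),3.5),("side",sd,(240,190),4)]
def r(p,sel=sets):
    return np.concatenate([(proj(C[n],pose(p,[a[0] for a in l]))-un([a[1:] for a in l],o,s)).ravel() for n,l,o,s in sel])
for sel in ([sets[0]],[sets[1]],sets):
    f=least_squares(r,[.6,0,0],args=(sel,));print(f.x,np.sqrt(np.mean(f.fun**2)))
print(np.round(f.fun.reshape(-1,2),1).tolist())
w={"scene":un((472,483),(250,195),3.5),"side":un((678,114),(240,190),4)}
g=lambda X,ns=("scene","side"):np.concatenate([(proj(C[n],X)-w[n]).ravel() for n in ns])
t=least_squares(g,[.6,.2,.05]);print("win",t.x,t.fun)
for n in w: print(n,least_squares(lambda q:g([q[0],q[1],.051],(n,)),[.6,.2]).x)
for nm,L in dict(hinge=(62,0,85),bar=(-82,0,157),catch=(-2,39,115),tab=(-2,-25,107)).items():print(nm,pose(f.x,L))
E
```

```text
[0.53815539 0.02075439 0.03988938] 1.0626977860902687
[0.5327596  0.01991699 0.01039154] 1.6499925220850382
[0.53539063 0.01942554 0.02183611] 1.5870478772116496
[[-1.4, -2.3], [-0.6, -0.5], [0.4, -1.3], [0.6, -1.7], [1.3, -0.5], [1.1, -0.3], [0.3, -2.1], [2.8, 2.0], [0.6, 0.2], [1.1, -0.9], [0.9, -0.4], [2.4, -0.7], [-0.2, 1.6], [0.3, 2.1], [1.4, -1.8], [-0.0, -0.8], [1.2, 3.4], [-2.3, 4.2]]
win [0.50192699 0.33941927 0.04841429] [ 0.31862671 -0.5770833   0.54542034  0.36087777]
scene [0.50438113 0.34104894]
side [0.50255251 0.336504  ]
hinge [[0.59737585 0.02077927 0.085     ]]
bar [[0.45341018 0.01763512 0.157     ]]
catch [[0.53253957 0.05837257 0.115     ]]
tab [[ 0.53393697 -0.00561217  0.107     ]]
```

Run:
```python
from h import *
from scipy.optimize import least_squares
D=lambda sx,sy:(135*sx,115*sy,85)
H=lambda sx,sy:(62 if sx>0 else -56,88*sy,131)
B=lambda sy:(-82,45*sy,157)
sc=[(D(1,-1),28,150),(D(1,1),160,355),(D(-1,1),440,203),(H(1,-1),108,103),(H(-1,-1),228,38),(H(-1,1),342,190),(H(1,1),218,264),(B(-1),278,36),(B(1),341,115)]
sd=[(D(-1,-1),30,218),(D(1,-1),297,461),(D(1,1),613,306),(H(-1,-1),143,193),(H(-1,1),383,94),(H(1,1),504,201),(H(1,-1),262,306),(B(-1),178,102),(B(1),308,54)]
C={n:get_calibration(n) for n in("scene","side")}
un=lambda q,o,s:np.array(o)+(np.array(q,float)+.5)/s-.5
def cov(L,a):
    L=np.array(L,float).copy();i=L[:,2]>86;x,z=L[i,0]-62,L[i,2]-85
    L[i,0]=62+x*np.cos(a)+z*np.sin(a);L[i,2]=85-x*np.sin(a)+z*np.cos(a);return L
def r(p):
    out=[]
    for n,l,o,s,k in[("scene",sc,(250,195),3.5,p[4]),("side",sd,(240,190),4,p[5])]:
        q=proj(C[n],pose(p,cov([a[0] for a in l],p[3])));c=np.array([C[n]["cx"],C[n]["cy"]]);d=(q-c)/500
        q=c+(q-c)*(1+k*(d**2).sum(1,keepdims=True));out.append((q-un([a[1:] for a in l],o,s)).ravel())
    return np.concatenate(out)
for lock in (0,1,2):
    m=np.array([1,1,1,lock>0,lock>1,lock>1])
    f=least_squares(lambda p:r(p*m),[.53,.02,.02,0,0,0]);print(f.x*m,np.sqrt(np.mean(f.fun**2)))
    print(np.round(f.fun.reshape(-1,2),1).tolist())
```

```text
[0.53538924 0.0194328  0.02207106 0.         0.         0.        ] 1.5119566044031252
[[-1.4, -2.3], [-0.6, -0.5], [0.4, -1.4], [0.6, -1.7], [1.3, -0.5], [1.1, -0.3], [0.3, -2.1], [2.2, 1.3], [1.2, 1.0], [1.1, -0.9], [0.9, -0.4], [2.4, -0.7], [-0.2, 1.6], [0.3, 2.1], [1.4, -1.8], [-0.0, -0.8], [0.1, 3.8], [-1.3, 3.9]]
[0.53463318 0.01906119 0.0235297  0.06993826 0.         0.        ] 1.066213757900231
[[-1.3, -2.4], [-0.4, -0.7], [0.6, -1.6], [-0.2, -1.4], [0.3, -1.8], [0.3, -1.5], [-0.5, -1.7], [0.8, -0.2], [-0.1, -0.4], [0.7, -0.9], [0.7, -0.5], [2.0, -0.9], [0.2, -0.6], [0.9, -0.2], [1.9, -1.2], [0.6, -0.1], [1.0, 1.2], [-0.3, 1.3]]
[ 0.53479335  0.01901263  0.02367281  0.07022375 -0.59569513 -0.15174328] 1.0512872096193855
[[-0.7, -2.3], [-0.2, -1.2], [0.1, -1.7], [-0.1, -1.3], [0.3, -1.7], [0.2, -1.5], [-0.5, -1.8], [0.7, -0.1], [-0.2, -0.4], [1.0, -0.9], [0.7, -0.6], [1.8, -0.9], [0.3, -0.6], [0.9, -0.1], [1.9, -1.2], [0.6, -0.0], [1.1, 1.3], [-0.3, 1.3]]
```

The fit puts the bar near (0.454, 0.017, 0.167), with the cover slightly ajar at about 0.07 rad. I'll move above it and check with the wrist camera.

```bash
python3 -m crank '[[1,0.6,0.9,0.4,0.06],[1,0.6,0.9,0.4,0.06],[1,0.6,0.9,0.4,0.06],[1,0.6,0.9,0.4,0.06]]'
python3 -m crank '[[1,0.4,1,0,0.07],[1,0.4,1,0,0.07],[1,0.4,1,0,0.07],[1,0.4,1,0,0.07]]'
python3 -m crank '[[1,0,1,0,0.058],[1,0,1,0,0.058],[1,0,1,0,0.058],[1,0,1,0,0.058]]'
python3 - <<'E'
from h import *
import cv2
s=get_state();c=get_calibration("wrist");R=np.array(c["R"]);print(s["time"],s["position"],s["tool_rot"],s["joint_positions"])
print(c["fovy"],c["cx"],c["cy"],R.round(3),-R.T@np.array(c["t"]))
cv2.imwrite("pics/w1.png",get_image("wrist")[:,:,::-1])
for n,L in dict(bar=(-82,0,167),win=(0,0,0)).items():print(n,proj(c,pose([.5346,.019,.0235],L)))
E
```

```text
time: 0.6
position: [0.3827, -0.4126, 0.3035]
tool_rot: [2.897, 1.213, 0.001]
ft_force: [0.4, -0.4, 0.8]
grip_width: 1.001
grip_force: 0.0
time: 1.1
position: [0.462, -0.2109, 0.3026]
tool_rot: [-2.56, -1.82, -0.001]
ft_force: [0.2, -1.3, 0.6]
grip_width: 0.999
grip_force: 0.0
time: 1.6
position: [0.4604, -0.0103, 0.3028]
tool_rot: [2.186, 2.256, 0.0]
ft_force: [0.1, -0.6, 0.8]
grip_width: 0.999
grip_force: 0.0
1.6 [ 0.46035406 -0.01030259  0.30277862] [2.18613265e+00 2.25557758e+00 3.95403682e-04] [ 0.65508498 -0.1104739  -0.62757038  1.74573055 -0.06490598  1.48509156
  0.06721641]
61.67912611345141 319.051394898476 236.81857580914104 [[ 1.     0.032  0.001]
 [ 0.03  -0.965  0.26 ]
 [ 0.009 -0.26  -0.966]] [0.4571895  0.06037062 0.46434379]
bar [[310.80474374 188.76305727]]
win [[385.29168775 168.22463539]]
```

View pics/w1.png

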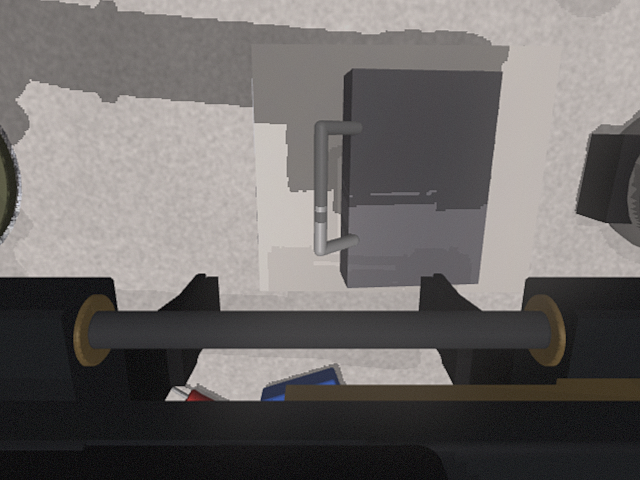

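The wrist view shows the bar corners at about (322,127) and (321,250), 10 px right of the prediction. The hood top corners are at (353,69), (502,72), (479,284) and (348,287), and the deck corners at (252,44) and (560,45). The body's 190 mm axis runs along the closing direction. I'll refit.

Run:
```python
from h import *
from scipy.optimize import least_squares
D=lambda sx,sy:(135*sx,115*sy,85)
H=lambda sx,sy:(62 if sx>0 else -56,88*sy,131)
B=lambda sy:(-82,41*sy,157)
w=[(D(-1,1),252,44),(D(1,1),560,45),(D(-1,-1),262,291),(H(-1,1),353,69),(H(1,1),502,72),(H(1,-1),479,284),(B(1),321.5,127),(B(-1),321,250)]
c=get_calibration("wrist")
def cov(L,a):
    L=np.array(L,float).copy();i=L[:,2]>86;x,z=L[i,0]-62,L[i,2]-85
    L[i,0]=62+x*np.cos(a)+z*np.sin(a);L[i,2]=85-x*np.sin(a)+z*np.cos(a);return L
r=lambda p:(proj(c,pose(p,cov([a[0] for a in w],p[3])))-np.array([a[1:] for a in w])).ravel()
f=least_squares(r,[.53,.02,.02,0.05]);print(f.x,f.fun.reshape(-1,2).round(1).tolist())
p=f.x
for nm,L in dict(hinge=(62,0,85),bar=cov([(-82,0,157)],p[3]),bar0=(-82,0,157),catch=(-2,39,115),tab=(-2,-25,107)).items():print(nm,pose(p,L))
for b in np.arange(.1,1.71,.1):
    d=pose(p,cov([(-82,0,157)],b))-pose(p,cov([(-82,0,157)],p[3]));print(round(b,1),(d[0]/.2).round(3))
```

```text
[0.53387213 0.01701445 0.02693648 0.11242013] [[-2.0, -0.1], [1.9, -0.0], [-2.5, 0.2], [-0.0, -1.2], [1.1, -1.2], [-0.1, -0.4], [0.5, 6.7], [0.5, -4.3]]
hinge [[0.59584964 0.01868431 0.085     ]]
bar [[0.46088482 0.01504796 0.17269992]]
bar0 [[0.45190187 0.01480593 0.157     ]]
catch [[0.53082246 0.05594644 0.115     ]]
tab [[ 0.53254618 -0.00803034  0.107     ]]
0.1 [-0.005 -0.    -0.008]
0.2 [0.041 0.001 0.057]
0.3 [0.094 0.003 0.118]
0.4 [0.152 0.004 0.173]
0.5 [0.216 0.006 0.223]
0.6 [0.284 0.008 0.265]
0.7 [0.356 0.01  0.301]
0.8 [0.432 0.012 0.329]
0.9 [0.509 0.014 0.349]
1.0 [0.589 0.016 0.362]
1.1 [0.669 0.018 0.366]
1.2 [0.749 0.02  0.363]
1.3 [0.829 0.022 0.352]
1.4 [0.907 0.024 0.332]
1.5 [0.983 0.026 0.305]
1.6 [1.056 0.028 0.271]
1.7 [1.124 0.03  0.229]
```

Pose agrees: cover ajar by about 0.1 rad. Descend on the bar and pinch.

```bash
python3 -m crank '[[0.6,0,0.13,-0.4,0],[0.6,0,0.13,-0.4,0],[0.6,0,0.13,-0.74,0],[0.6,0,0.13,-0.74,0],[0.6,0,0.13,-0.74,0]]' 20
python3 -m crank '[[0,0,0,0,0],[0,0,0,0,0],[0,0,0,0,0],[0,0,0,0,0]]' 20
```

```text
time: 2.28
position: [0.4614, 0.0096, 0.1555]
tool_rot: [2.197, 2.245, 0.001]
ft_force: [0.2, 0.8, 0.3]
grip_width: 0.616
grip_force: 0.0
time: 2.78
position: [0.4609, 0.0106, 0.155]
tool_rot: [2.195, 2.247, 0.0]
ft_force: [0.7, 0.3, -0.4]
grip_width: 0.23
grip_force: 0.0
```

```bash
python3 -m crank '[[0,0,0,0,0],[0,0,0,0,0],[0,0,0,0,0]]' 20
```

```text
time: 3.15
position: [0.4607, 0.0106, 0.1547]
tool_rot: [2.195, 2.247, -0.0]
ft_force: [0.7, -0.1, 0.2]
grip_width: 0.107
grip_force: 20.0
```

```bash
python3 -m crank '[[0,0.041,0.001,0.057,0],[0,0.094,0.003,0.118,0],[0,0.152,0.004,0.173,0],[0,0.216,0.006,0.223,0],[0,0.216,0.006,0.223,0]]'
```

```text
time: 3.78
position: [0.5037, 0.0116, 0.2014]
tool_rot: [-2.195, -2.246, 0.004]
ft_force: [-7.6, -1.4, 11.5]
grip_width: 0.109
grip_force: 20.0
```

```bash
python3 -m crank '[[0,0.1,0.003,0.071,0],[0,0.213,0.006,0.116,0],[0,0.333,0.009,0.144,0],[0,0.455,0.012,0.153,0],[0,0.455,0.012,0.153,0]]'
```

```text
time: 4.4
position: [0.5974, 0.0137, 0.231]
tool_rot: [2.195, 2.245, 0.004]
ft_force: [1.3, -2.6, 5.4]
grip_width: 0.108
grip_force: 20.0
```

```bash
python3 -m crank '[[0,0.121,0.003,-0.005,0],[0,0.24,0.006,-0.028,0],[0,0.354,0.009,-0.07,0],[0,0.41,0.011,-0.1,0],[0,0.41,0.011,-0.1,0]]'
```

```text
time: 5.03
position: [0.6774, 0.0156, 0.2093]
tool_rot: [2.196, 2.246, 0.0]
ft_force: [2.5, -2.5, -1.4]
grip_width: 0.108
grip_force: 20.0
```

The bar is now at about (0.081, 0.141) from the hinge, which means the cover is open about 1.63 rad. Next I release, rise, and turn 90° over the catch so the 190 mm body runs along y, clear of the hood.

```bash
python3 -m crank '[[0.35,0,0,0,0],[0.35,0,0,0,0],[0.35,0,0,0,0],[0.35,0,0,0.3,0],[0.35,0,0,0.6,0]]'
python3 -m crank '[[0,0,0,0.1,0.12],[0,-0.75,0.1,0.1,0.12],[0,-0.75,0.1,0.1,0.12],[0,-0.75,0.1,0.1,0.12],[0,-0.75,0.1,0.1,0.12]]'
python3 -m crank '[[0,0,0,0,0.13],[0,0,0,0,0.13],[0,0,0,0,0.13],[0,0,0,0,0.13],[0,0,0,0,0.13]]'
python3 - <<'E'
from h import *
import cv2
s=get_state();c=get_calibration("wrist");print(s["time"],s["position"],s["tool_rot"],s["joint_positions"])
cv2.imwrite("pics/w2.png",get_image("wrist")[:,:,::-1])
p=[.5339,.0175,.026]
for n,L in dict(catch=(-2,39,125),tab=(-2,-25,123)).items():print(n,pose(p,L),proj(c,pose(p,L)))
E
```

```text
time: 5.65
position: [0.6761, 0.0165, 0.3308]
tool_rot: [-2.194, -2.247, 0.002]
ft_force: [0.8, 0.7, -0.2]
grip_width: 0.347
grip_force: 0.0
time: 6.28
position: [0.5256, 0.037, 0.3507]
tool_rot: [1.213, 2.895, -0.003]
ft_force: [-0.4, -0.3, -0.0]
grip_width: 0.007
grip_force: 0.0
time: 6.9
position: [0.5279, 0.0362, 0.3497]
tool_rot: [-0.037, 3.141, 0.002]
ft_force: [0.3, -0.2, 0.3]
grip_width: 0.007
grip_force: 0.0
6.9 [0.52791722 0.03615317 0.34967146] [-3.68502852e-02  3.14111741e+00  1.86519368e-03] [ 0.71202467  0.08511671 -0.87926551  1.50970059  0.06439801  1.57708253
  1.42923355]
catch [[0.53088679 0.05643482 0.125     ]] [[339.74969144 208.43044337]]
tab [[ 0.5325506  -0.00754354  0.123     ]] [[274.42162191 208.18059671]]
```

View pics/w2.png

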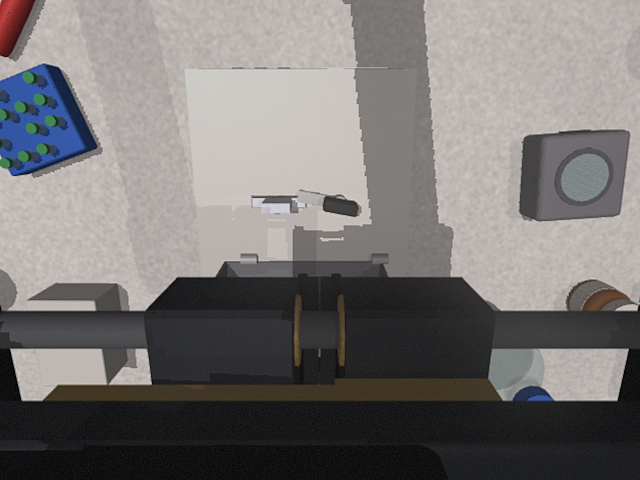

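Run:
```python
import cv2
a=cv2.imread("pics/w2.png")[180:230,240:380]
cv2.imwrite("pics/w2c.png",cv2.resize(a,None,fx=5.5,fy=5.5,interpolation=cv2.INTER_CUBIC))
```

```text
(no output)
```

View pics/w2c.png

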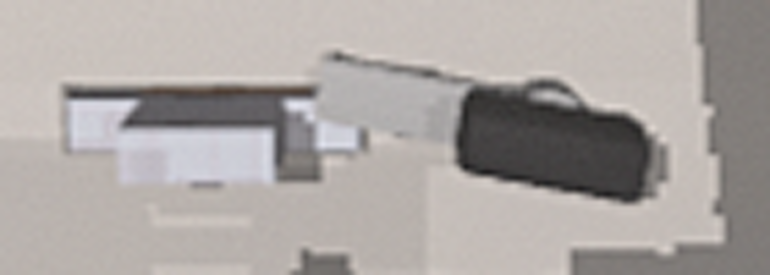

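The crop shows the grip centred at full-image (340,206), within 2 px of the prediction. The catch is already at about 0.2 rad. The tab is at (276,208), as predicted. Gripping across x would drive the body into the open cover, so I'll push the grip's near end round with the closed fingers instead.

```bash
python3 -m crank '[[0,0.11,-0.033,0,0],[0,0.11,-0.033,-0.3,0],[0,0.11,-0.033,-0.6,0],[0,0.11,-0.033,-0.9,0],[0,0.11,-0.033,-0.9,0]]'
python3 -m crank '[[0,0,0,-0.15,0],[0,0,0,-0.33,0],[0,0,0,-0.33,0]]'
```

```text
time: 7.58
position: [0.5459, 0.0293, 0.1655]
tool_rot: [0.033, -3.132, -0.002]
ft_force: [0.7, -0.1, 0.3]
grip_width: 0.0
grip_force: 0.0
time: 7.95
position: [0.5492, 0.0297, 0.1042]
tool_rot: [0.034, -3.14, -0.001]
ft_force: [0.1, -0.2, 0.4]
grip_width: 0.01
grip_force: 0.0
```

```bash
python3 -m crank '[[0,-0.035,0,0,0],[0,-0.065,0,0,0],[0,-0.095,0.01,0,0],[0,-0.114,0.029,0,0],[0,-0.114,0.029,0,0]]'
python3 -c "
import cv2
from h import *
c=get_calibration('wrist');print(c['R'].round(3) if hasattr(c['R'],'round') else c['R'],proj(c,[[.530,.0565,.125],[.515,.0565,.125]]))
cv2.imwrite('pics/w3.png',get_image('wrist')[:,:,::-1])"
```

```text
time: 8.57
position: [0.5274, 0.0308, 0.1052]
tool_rot: [-0.031, 3.138, -0.011]
ft_force: [1.4, -9.0, 2.9]
grip_width: 0.005
grip_force: 4.6
[[-0.021  1.    -0.008]
 [ 0.965  0.022  0.262]
 [ 0.262 -0.002 -0.965]] [[384.74151174 328.11432197]
 [387.25275636 292.24097748]]
```

View pics/w3.png

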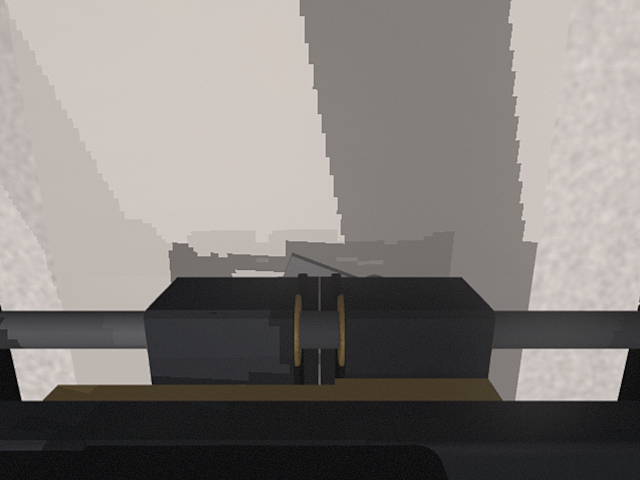

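The tongue is visible at (292,254), turned only about 20°: the fingers slipped past the grip's end, because their tips are slimmer than I assumed. I'll back off and retry closer to the pivot.

```bash
python3 -m crank '[[0,0,-0.04,0,0],[0,0.06,-0.04,0,0],[0,0.114,-0.04,0,0],[0,0.114,0.016,0,0],[0,0.114,0.016,0,0]]'
python3 -m crank '[[0,-0.055,-0.012,0,0],[0,-0.08,-0.01,0,0],[0,-0.08,-0.01,0,0]]'
```

```text
time: 9.25
position: [0.5486, 0.0413, 0.1036]
tool_rot: [0.042, -3.141, -0.003]
ft_force: [-0.3, 0.7, 0.1]
grip_width: 0.005
grip_force: 0.0
time: 9.62
position: [0.5328, 0.0361, 0.1042]
tool_rot: [-0.036, 3.141, -0.002]
ft_force: [1.7, -2.1, 2.7]
grip_width: 0.007
grip_force: 1.1
```

```bash
python3 -m crank '[[0,-0.012,0.01,0,0],[0,-0.025,0.025,0,0],[0,-0.025,0.025,0,0]]'
```

```text
time: 10.0
position: [0.5275, 0.0419, 0.1038]
tool_rot: [0.037, -3.141, 0.0]
ft_force: [1.1, -2.7, 2.2]
grip_width: 0.007
grip_force: 1.3
```

```bash
python3 -m crank '[[0,-0.01,0.012,0,0],[0,-0.01,0.012,0,0]]'
python3 -m crank '[[0,0.01,-0.05,0,0],[0,0.01,-0.05,0.3,0],[0,0.01,-0.05,0.6,0],[0,0.01,-0.05,0.9,0],[0,0.01,-0.05,0.9,0]]'
python3 -c "
import cv2
from h import *
c=get_calibration('wrist');print(proj(c,[[.530,.0565,.125],[.5325,-.0075,.123]]))
a=get_image('wrist')[130:280,200:400,::-1]
cv2.imwrite('pics/w4.png',cv2.resize(a,None,fx=4,fy=4,interpolation=cv2.INTER_CUBIC))"
```

```text
time: 10.25
position: [0.5268, 0.0422, 0.1038]
tool_rot: [-0.035, 3.14, -0.004]
ft_force: [4.2, -6.3, 1.4]
grip_width: 0.004
grip_force: 2.9
time: 10.88
position: [0.5296, 0.0357, 0.288]
tool_rot: [-0.038, 3.135, 0.001]
ft_force: [0.2, 0.2, -1.2]
grip_width: 0.007
grip_force: 0.0
[[344.2817667  218.38827569]
 [267.07486757 218.92325135]]
```

View pics/w4.png

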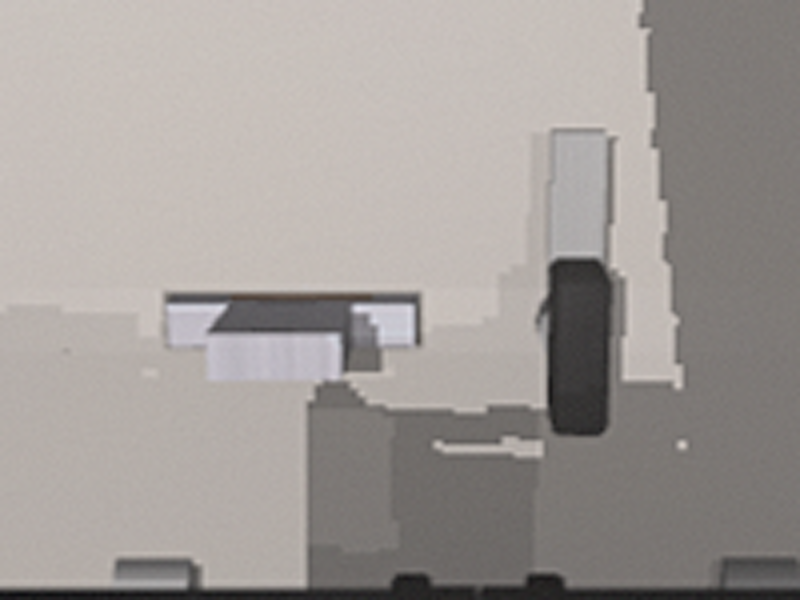

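The catch now lies along x, fully turned at about 1.57 rad. The tab is at full-image (268.7,219), within 2 px of the prediction, which gives (0.5325, -0.0063). Next I grip the tab across its 28 mm width.

```bash
python3 -m crank '[[0.55,0.015,-0.21,0,0],[0.55,0.015,-0.21,0,0],[0.55,0.015,-0.21,-0.2,0],[0.55,0.015,-0.21,-0.4,0],[0.55,0.015,-0.21,-0.4,0]]'
python3 -m crank '[[0.55,0,0,-0.25,0],[0.55,0,0,-0.45,0],[0.55,0,0,-0.56,0],[0.55,0,0,-0.56,0]]'
python3 -m crank '[[0.2,0,0,0,0],[0.2,0,0,0,0],[0.2,0,0,0,0],[0.2,0,0,0,0],[0.2,0,0,0,0]]' 30
```

```text
time: 11.55
position: [0.5275, -0.007, 0.1997]
tool_rot: [0.038, -3.132, -0.004]
ft_force: [-0.1, 0.2, 0.9]
grip_width: 0.485
grip_force: 0.0
time: 12.05
position: [0.5317, -0.007, 0.0926]
tool_rot: [-0.037, 3.141, 0.002]
ft_force: [0.2, 0.7, -0.8]
grip_width: 0.549
grip_force: 0.0
time: 12.68
position: [0.5312, -0.0077, 0.0921]
tool_rot: [-0.037, 3.141, 0.0]
ft_force: [-0.0, 0.7, 2.1]
grip_width: 0.318
grip_force: 30.0
```

```bash
python3 -m crank '[[0.2,0,0,0.05,0],[0.2,0,0,0.12,0],[0.2,0,0,0.2,0],[0.2,0,0,0.28,0],[0.2,0,0,0.28,0]]'
```

```text
time: 13.3
position: [0.5322, -0.0079, 0.1497]
tool_rot: [-0.036, 3.138, -0.001]
ft_force: [-0.3, 0.2, -0.9]
grip_width: 0.32
grip_force: 30.0
```

```bash
python3 -m crank '[[0.2,0,0,0.1,0],[0.2,0,0,0.3,0],[0.2,0,0,0.5,0],[0.2,0,0,0.5,0]]'
```

```text
time: 13.8
position: [0.533, -0.0074, 0.2517]
tool_rot: [-0.037, 3.135, -0.002]
ft_force: [0.4, -0.4, -2.4]
grip_width: 0.319
grip_force: 30.0
```

```bash
python3 -m crank '[[0.2,-0.05,0.3,0,0],[0.2,-0.1,0.6,0,0],[0.2,-0.155,0.9,0,0],[0.2,-0.155,0.9,0,0],[0.2,-0.155,0.9,0,0]]'
python3 -c "
import cv2
from h import *
c=get_calibration('wrist');print(get_state()['position'],proj(c,[[.503,.339,.051]]))
cv2.imwrite('pics/w5.png',get_image('wrist')[:,:,::-1])"
```

```text
time: 14.42
position: [0.4996, 0.1716, 0.2471]
tool_rot: [0.038, -3.14, 0.001]
ft_force: [0.2, -0.9, -2.1]
grip_width: 0.317
grip_force: 30.0
[0.49957651 0.17161745 0.24712758] [[503.32459361 219.09586559]]
```

View pics/w5.png

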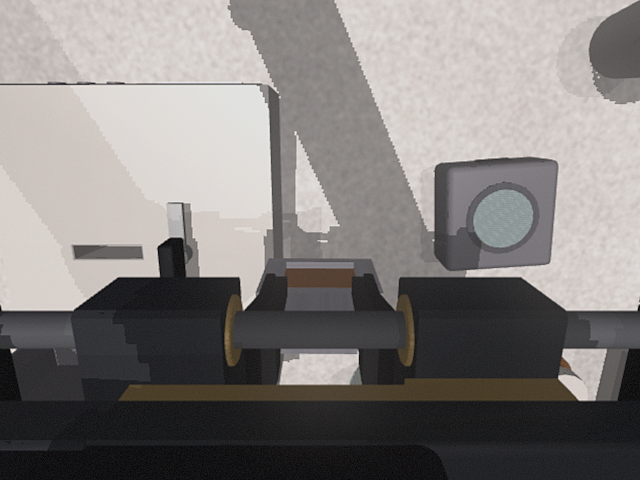

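The window is at (503,218), against a predicted (503,219). The slot is empty and the plate is held upright. I'll move over the window.

```bash
python3 -m crank '[[0.2,0,0.3,0,0],[0.2,0.01,0.6,0,0],[0.2,0.01,0.84,0,0],[0.2,0.01,0.84,-0.2,0],[0.2,0.01,0.84,-0.44,0]]'
python3 -m crank '[[0.2,0,0,0,0],[0.2,0,0,0,0],[0.2,0,0,0,0]]'
```

```text
time: 15.1
position: [0.5034, 0.3394, 0.1587]
tool_rot: [-0.034, 3.14, 0.0]
ft_force: [-0.1, -1.0, -1.0]
grip_width: 0.321
grip_force: 30.0
time: 15.48
position: [0.5033, 0.3406, 0.1621]
tool_rot: [-0.035, 3.138, 0.003]
ft_force: [0.4, -0.0, -0.1]
grip_width: 0.316
grip_force: 30.0
```

```bash
python3 -m crank '[[0.2,-0.007,-0.007,-0.018,0],[0.2,-0.007,-0.007,-0.018,0],[0.2,-0.007,-0.007,-0.018,0],[0.2,-0.007,-0.007,-0.018,0]]'
python3 -c "
import cv2
from h import *
c=get_calibration('side');s=get_state();p=s['position'];print(p,proj(c,[[p[0],p[1],p[2]-.047],[.5025,.339,.111],[.5025,.339,.051]]),abs(s['qd']).max())
a=get_image('side')[120:345,230:530,::-1]
cv2.imwrite('pics/s2.png',cv2.resize(a,None,fx=2.66,fy=2.66,interpolation=cv2.INTER_CUBIC))"
```

```text
time: 15.98
position: [0.5006, 0.3388, 0.1563]
tool_rot: [-0.037, 3.141, 0.0]
ft_force: [0.2, -1.0, -1.9]
grip_width: 0.319
grip_force: 30.0
[0.50056753 0.33883094 0.15628032] [[411.60920619 199.00197183]
 [412.22936055 198.74638819]
 [409.80178835 217.82869279]] 0.00171710028907803
```

View pics/s2.png

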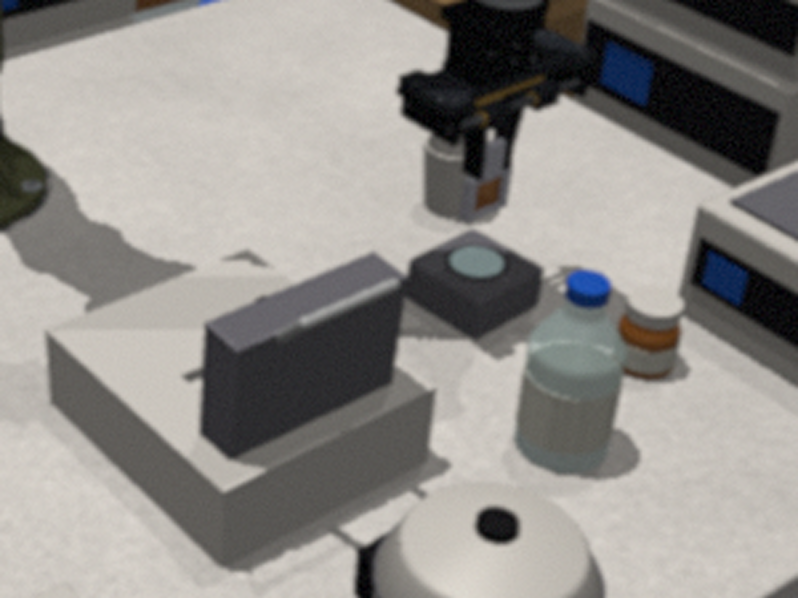

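The cover is standing open. The plate hangs upright with its foot at about (412,200), against a predicted (412,199), centred over the window. I'll hand the job in.

```bash
python3 -c "
from bench import *
print(close_job())"
```

```text
the job is handed in; nothing more can be done
None
```

I handed the job in at about 16 s: cover standing open at about 1.63 rad, catch turned a quarter turn clockwise, and plate held upright and still over the scanner window, its lower edge about 6 cm above the glass; no verdict came back.

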